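Find the hidden index hole of the drilling jig with its locking pin

ROBOT

A 6-joint arm with a two-finger parallel gripper is mounted at the origin on the work surface. World frame = base frame: x ahead of the robot, y to its left, z up, the work surface at z = 0. Lengths are in mm, angles in rad, forces in N, time in s.
With the tool pointing down it reaches from about 350 to 875 mm from the base axis. Payload 4.2 kg.
Tool frame: the origin (TCP) lies midway between the tips of the shut fingers; the grasp point (between the pads) lies 19 mm behind it; z points along the fingers, y is the direction in which the jaws open and shut (so a half turn about z gives the same grasp; the last joint's range is limited). The gripper opens to 85 mm and grips with 20 to 120 N. Pads are 22 mm wide; open, the fingers measure 114 mm over their backs; the gripper's body (76 mm by 85 mm) begins 54 mm behind the grasp point. The pads swing forward as they close: fully open they stand 13 mm farther back than shut.
Start: joints at [-0.996, 0.385, 0.008, 0, -1.194, -0.259], TCP at [194.126, -594.066, 231.312] pointing down, gripper open.
Joint ranges: [-3.14, 3.14], [-1.21, 2.06], [-1.07, 1.41], [-3.16, 2.05], [-2.99, -0.16], [-3.1, 3.1]. Speed limits (rad/s): [2.79, 2.79, 3.14, 3.14, 3.14, 3.14].

INTERFACE

Orientations are given as a unit quaternion [x, y, z, w].
In Python, from bench import readout, optics, workorder, nets gives the robot as it stands. The module is installed in compiled form; this text tells all that it offers.
- The arm moves only by the tool move_arm, never from a script. Its argument "steps" is a list of rows, each a list of 7 numbers: the opening, from -1 (shut) to 1 (fully open), so that 0 is half open, then the shift along the world's x, y, z in mm, then the turn, a rotation vector about the world's x, y, z in rad. In form: [[gripper, tx, ty, tz, wx, wy, wz], ...]. A call has 1 to 5 rows; each row is the pose to reach, as a shift and turn from the pose commanded when the call began; what a row does not reach only later rows make up. A row lasts 1/12 s, in which the tool goes at most 41.7 mm and 7.16 degrees, less where a joint would pass 70% of its speed; a pose out of reach is approached as far as the arm can. A call with a gripper value outside its range is refused whole. The fingers move at their own pace and stop on an object; the grip force is fixed at half the most. Time passes only in rows, so rows that repeat a pose let the fingers close. It gives the time, the measured TCP pose, the force and the opening at its end, in the units of the state.
- readout.read_state(): the state, without advancing time (a new reading comes with each control period).
- optics.get_image(name): name is "scene" or "side" or "wrist"; returns a dict with "frame" (400x640x3 uint8, blue, green, red), "fx", "fy", "cx", "cy" (pixels), "k1" (the pictures are not rectified: a ray, as slopes to the right and down, at radius r is drawn at 1 + k1 r^2 times it, then the intrinsics apply), "rvec" (rotation vector, rad) and "tvec" (3), from world to camera coordinates, as OpenCV has them. Camera axes: x right, y down, z forward; pixel columns grow to the right and rows downward; lengths in mm; the calibration is good to about 2 mm. A picture is of the moment at which its call begins. There is no depth.
- workorder.job_done(): hands the job in, once; it reports no verdict.
Trained networks look in a picture, given as the dict that the camera call returned (one of the last four; its "shot" number tells which), for a name from the list of things; names that differ only in an ending like _2 or _b are one class to them, and where a whole thing is asked for, a point or a joint stands for the part that bears it (a point fixed in the world has none). Each returns a list of dicts, best first, with "conf" (0 to 1); they miss things now and then, are a little off and sometimes report something else, mostly with a low value. They report only what shows in the picture. A call takes as long as a camera call.
- nets.silhouettes(name, picture): "region" (400x640 bool, what is visible of it) and "extent" ([left, top, right, bottom] in pixels, round what is visible of it).
- nets.tip_of(name, picture): "uv" ([column, row] in pixels: a listed point, or the origin of a listed thing).
The state is a dict: "clock": time; "joints": joint angles; "joint_vel": joint speeds; "joint_efforts": joint torques, N m; "position": TCP position; "ee_rot": TCP orientation; "contact_force": force on the tool from outside, world axes, zero at the start; "wrist_torque": the same for the moment, N m; "gripper_width": finger opening in mm.
Only numpy, scipy, OpenCV 4.12 (cv2) and the standard library are available. Lean on these libraries where they do the work, as an engineer would, in place of code of your own. Each camera call takes 0.05 s, during which the arm holds its last target.

TASK

Take the square-headed locking pin out of its rack and feel for the index hole of the green jig rail: slide the pin's foot along the steel cover plate, pressing only lightly because the plate is sprung and must not be pushed down hard, until the foot drops through the hidden dust plug. Push the pin down until its collar sits on the plate and leave it there, upright and released. Leave the round-knobbed pin, the roll of tape and the wood offcut alone.

Things in the scene. Friction and masses are not known exactly. Their poses are not given: they have to be found in the camera images.
- pin_grip (a point): Locking pin: centre of its square head, a pale wood block 28 x 28 mm, 50 mm tall (25 mm above and below this point), x and y square to its faces, z up the pin. Below the head: a round steel collar 28 mm across, 5 mm thick, then a round steel shaft 14 mm across, 32 mm long, foot bevelled by 2 mm. Whole pin 87 mm tall, about 120 g. At the start it stands upright in the rack, collar on the rack's top.
- pin_foot (a point): Centre of the flat lower end of the locking pin's shaft, on its axis, 62 mm below pin_grip; the underside of the collar is 32 mm above it. z points up the pin.
- rack: Fixed pale wood block, 150 mm along x, 56 along y, 40 tall; origin at the centre of its underside. Two through holes 20.5 mm across at x = -45 and +45 mm hold the locking pin and the round-knobbed pin, either way round.
- housing: Jig rail: fixed green painted trough, 310 mm along its y, 82 mm along its x, 69 mm high. Origin at the centre of its underside, z up. In its top is a window, x = -31 to +31 mm, y = -55 to +55 mm, in which lies a plain steel cover plate, top at z = 62 mm. The frame stands 4 to 7 mm above the plate. On its +x side, a fixed flange, 25 wide, 30 tall, 200 long.
- window (a point): Centre of the window, on the top of the cover plate at rest; axes as the housing's. The plate's one index hole cannot be seen: a flush sprung plug of the same steel fills it. It is a slot, 22 mm along x by 16.5 mm along y, centred on x = 0 and at any y from -40 to +40 mm, 24 mm deep and open below. The plug gives way at 0.2 N; the shaft then enters to its full 32 mm and stays by its own weight.
- cover (a joint): How far the cover plate is pressed down, in m: 0 at rest, grows downward, stop at 0.012. The plate floats level on springs: it begins to yield at 0.5 N and then takes 1.5 N for each mm, so 0.008 is about 12.5 N. It does not move sideways.
- round_pin: Another pin, to be left alone, with a round mushroom-shaped wooden knob 38 mm across and an 18 mm steel shaft, 76 mm tall; stands in the other hole of the rack, collar on the rack's top. Origin at the centre of its foot, z up.
- tape_roll: Roll of paper tape lying flat, 100 mm across, 24 mm tall; to be left alone. Origin at the centre of its underside.
- offcut: Offcut of pale wood lying flat, 45 mm (x) by 150 mm (y) by 22 mm; to be left alone. Origin at the centre of its underside.

How it is judged (in metres and radians):
On the way, in this order (a step that is already met when the one before it is completed fails the run):
1. the locking pin is lifted out of its rack (height (world z) of pin_foot above 0.06 m), for 0.1 s.
2. the pin's foot rides on the cover plate inside the window, pressing it down at least 0.4 mm (about 1.1 N) (x of pin_foot in the frame of housing between -0.012 and 0.012 m and y of pin_foot in the frame of housing between -0.052 and 0.052 m and value of joint cover above 0.0004 m and z of pin_foot in the frame of housing above 0.05 m), for 0.3 s.
At the end, for the whole second after the job is handed in: The locking pin stands in the index hole of the cover plate: its foot at least 28 mm below the plate's rest height (32 mm is fully home), within the window, the pin within 0.12 rad of upright, at rest, not touched by the fingers, the cover plate sprung back to within 3 mm of its rest height (x of pin_foot in the frame of housing between -0.012 and 0.012 m and y of pin_foot in the frame of housing between -0.052 and 0.052 m and z of pin_foot in the frame of housing between 0.015 and 0.034 m and angle between pin_foot's own z axis and vertical below 0.12 rad and contact force between the fingers and pin below 0.05 N and linear speed of pin below 0.02 m/s and value of joint cover below 0.003 m).
It fails at once if the cover plate is pressed down by more than 8 mm (about 12.5 N) (value of joint cover above 0.008 m).
It fails at once if the round-knobbed pin is moved by more than 15 mm (distance of round_pin from where it was at the start of the episode above 0.015 m).
It fails at once if the tape roll is moved by more than 20 mm (distance of tape_roll from where it was at the start of the episode above 0.02 m).
It fails at once if the wood offcut is moved by more than 20 mm (distance of offcut from where it was at the start of the episode above 0.02 m).
It also fails if it takes over 51 s, if anything falls off the work surface, if the arm or the gripper's body presses on something with over 40 N, if the wrist force passes 120 N, or if a joint passes its speed limit or range.

## Working session

There is one attempt and no reset: what is moved stays moved. The work goes in short steps, Python scripts to look and compute and a tool call to move; the robot and the scene stay as the last step left them, time stands still between calls to the robot, and variables do not carry over. Pictures are saved under pics/ and viewed, and the job is handed in when it is done.

Besides the shell and the picture viewer there is one more tool, called after "Emit:" as a command line: name --pt "numbers of a row" for each row, then --argument value for the rest. move_arm: Moves the arm, as the interface text tells. Its arguments: {"type":"object","properties":{"steps":{"type":"array","items":{"type":"array","items":{"type":"number"}}}},"required":["steps"]}

```bash
mkdir -p pics
cat > h.py <<'E'
import numpy as np, cv2
from bench import readout, optics, workorder, nets
def proj(p,P):
    R=cv2.Rodrigues(np.array(P['rvec'],float))[0]; c=R@np.array(p,float)+np.array(P['tvec'],float).ravel()
    s=c[:2]/c[2]; s=s*(1+P['k1']*(s@s)); return np.array([P['fx']*s[0]+P['cx'],P['fy']*s[1]+P['cy']])
def ray(uv,P):
    K=np.array([[P['fx'],0,P['cx']],[0,P['fy'],P['cy']],[0,0,1]],float)
    s=cv2.undistortPoints(np.array([[uv]],float),K,np.array([P['k1'],0,0,0.]))[0,0]
    R=cv2.Rodrigues(np.array(P['rvec'],float))[0]; t=np.array(P['tvec'],float).ravel()
    return -R.T@t, R.T@np.array([s[0],s[1],1])
def at_z(uv,P,z):
    o,d=ray(uv,P); return o+d*(z-o[2])/d[2]
def tri(l):
    A=np.zeros((3,3));b=np.zeros(3)
    for uv,P in l:
        o,d=ray(uv,P); d=d/np.linalg.norm(d); M=np.eye(3)-np.outer(d,d); A+=M;b+=M@o
    return np.linalg.solve(A,b)
E
cat > a.py <<'E'
from h import *
Ps={}
for n in ["scene","side","wrist"]:
    P=optics.get_image(n); Ps[n]=P; cv2.imwrite(f"pics/{n}0.png",P['frame'])
    for k in ["pin_grip","pin_foot","rack","housing","window","round_pin","tape_roll","offcut"]:
        for d in nets.tip_of(k,P)[:2]: print(n,k,d['conf'],np.round(d['uv'],1))
    o,d=ray([320,200],P); print(o,d)
import pickle; pickle.dump(Ps,open('p0.pkl','wb'))
s=readout.read_state();print(s)
E
python3 a.py
```

```text
scene pin_grip 0.53 [244.7 148.2]
scene rack 0.83 [258.2 152.4]
scene housing 0.67 [392.9 224.5]
scene window 0.85 [392.  208.6]
scene window 0.4 [391.8 224.8]
scene round_pin 0.56 [264.1 139.2]
scene tape_roll 0.58 [222.  237.7]
scene tape_roll 0.24 [392.7 210.4]
scene offcut 0.83 [350.9 307.8]
[1062.88080702  176.38037764  742.53910771] [-0.53980452 -0.28439357 -0.79233719]
side pin_grip 0.72 [269.5 300.8]
side pin_grip 0.6 [287.1 282.7]
side pin_foot 0.92 [290.7 296.5]
side rack 0.74 [269.2 300. ]
side housing 0.96 [297.  160.1]
side window 0.8 [297.5 144.4]
side round_pin 0.83 [248.6 299.2]
side tape_roll 0.6 [390.3 269.9]
side offcut 0.69 [384.4 160.2]
[ 561.81215822 -752.59382729  931.48137459] [ 0.03307505  0.60534835 -0.79531511]
[ 129.9680833  -615.48720506  374.01132746] [ 0.25437153  0.07439119 -0.96428769]
{'clock': 1.35, 'joints': array([-9.96400418e-01,  3.84690012e-01,  7.89663498e-03,  2.47171877e-05,
       -1.19401104e+00, -2.58616010e-01]), 'joint_vel': array([ 0.00149607, -0.00269152,  0.0011843 ,  0.00022621, -0.0018862 ,
        0.00023819]), 'joint_efforts': array([ 1.58419703e-04, -3.92089391e+01,  1.88612634e+01,  4.19064492e+00,
       -3.50430673e-04,  9.63298902e-06]), 'position': array([ 194.11775348, -594.06631469,  231.32046399]), 'ee_rot': array([-1.57239244e-01,  9.87560540e-01, -9.47890166e-07, -1.21465979e-05]), 'contact_force': array([-1.16933426, -0.2451552 ,  0.42624784]), 'wrist_torque': array([-0.01220597,  0.00800196,  0.05335812]), 'gripper_width': 85.56555864237272}
```

Run:
```python
import cv2,numpy as np
a=cv2.imread('pics/scene0.png');b=cv2.imread('pics/side0.png')
cv2.imwrite('pics/s_scene.png',cv2.resize(a[80:380,150:550],None,fx=2,fy=2,interpolation=3))
cv2.imwrite('pics/s_side.png',cv2.resize(b[60:360,180:580],None,fx=2,fy=2,interpolation=3))
```

```text
(no output)
```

View pics/s_scene.png

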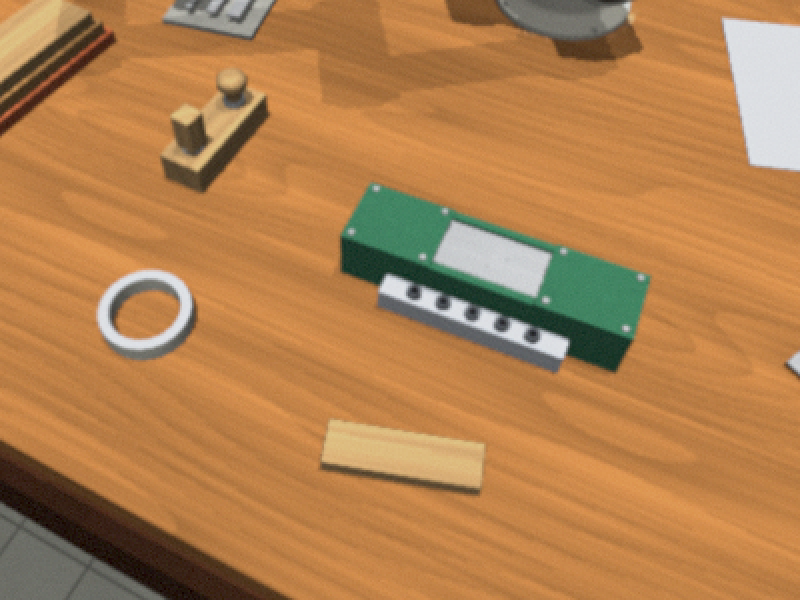

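View pics/s_side.png

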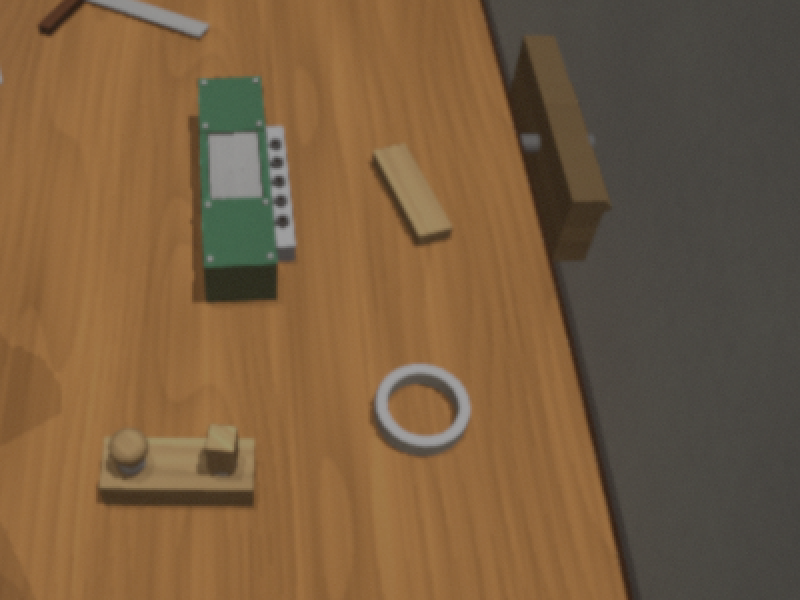

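View pics/wrist0.png

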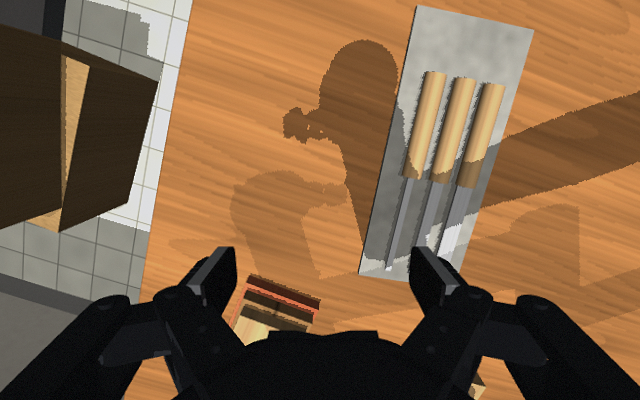

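```bash
cat > b.py <<'E'
from h import *
import pickle
Ps=pickle.load(open('p0.pkl','rb'));S,D=Ps['scene'],Ps['side']
s=lambda p:(p[0]/2+150,p[1]/2+80)
d=lambda p:(p[0]/2+180,p[1]/2+60)
for n,l,z in [('housing',[(198,79),(263,77),(276,264),(204,266)],69),('win',[(208,136),(258,132),(262,195),(210,200)],62),('rack',[(106,438),(255,440),(253,490),(100,488)],40),('head',[(208,428),(237,427),(235,450),(208,448)],95)]:
    q=np.array([at_z(d(p),D,z) for p in l]);print('side',n);print(np.round(q,1),np.round(q.mean(0),1))
for n,l,z in [('housing',[(372,185),(650,277),(630,339),(342,236)],69),('win',[(450,220),(552,255),(540,298),(434,265)],62),('rack',[(162,158),(203,173),(267,95),(230,80)],40),('head',[(173,115),(190,123),(204,116),(187,106)],95)]:
    q=np.array([at_z(s(p),S,z) for p in l]);print('scene',n);print(np.round(q,1),np.round(q.mean(0),1))
print(tri([((244.7,148.2),S),((287.1,282.7),D)]),tri([((392,208.6),S),((297.5,144.4),D)]))
print(at_z((287.1,282.7),D,70),at_z((244.7,148.2),S,70))
E
python3 b.py
```

```text
side housing
[[503.5 230.6  69. ]
 [587.1 232.7  69. ]
 [594.1 -74.   69. ]
 [515.4 -75.   69. ]] [550.   78.6  69. ]
side win
[[517.3 133.2  62. ]
 [578.8 138.9  62. ]
 [581.3  34.1  62. ]
 [520.8  27.7  62. ]] [549.5  83.5  62. ]
side rack
[[ 417.9 -268.8   40. ]
 [ 567.  -274.1   40. ]
 [ 564.  -328.7   40. ]
 [ 415.5 -323.7   40. ]] [ 491.1 -298.8   40. ]
side head
[[ 522.6 -289.8   95. ]
 [ 550.  -289.4   95. ]
 [ 547.9 -313.7   95. ]
 [ 522.8 -311.    95. ]] [ 535.8 -301.    95. ]
scene housing
[[520.6 -68.2  69. ]
 [507.9 235.8  69. ]
 [588.  236.4  69. ]
 [598.4 -65.9  69. ]] [553.7  84.5  69. ]
scene win
[[523.2  25.4  62. ]
 [519.7 137.8  62. ]
 [576.2 143.7  62. ]
 [585.5  33.1  62. ]] [551.1  85.   62. ]
scene rack
[[ 568.  -320.3   40. ]
 [ 566.9 -263.2   40. ]
 [ 419.  -262.4   40. ]
 [ 415.2 -319.5   40. ]] [ 492.3 -291.3   40. ]
scene head
[[ 545.2 -308.5   95. ]
 [ 547.6 -283.6   95. ]
 [ 531.1 -275.4   95. ]
 [ 525.7 -302.2   95. ]] [ 537.4 -292.4   95. ]
[ 532.60867767 -294.39188269   60.65442321] [551.25055031  76.12417189  61.26935095]
[ 527.52768971 -295.14258966   70.        ] [ 546.62668073 -289.78592287   70.        ]
```

Emit:
move_arm --pt "1 30 25 0 0 0 -0.11" --pt "1 60 50 0 0 0 -0.22" --pt "1 90 75 0 0 0 -0.33" --pt "1 120 100 0 0 0 -0.33" --pt "1 150 125 0 0 0 -0.33"

```text
clock: 1.77
position: [345.2, -467.8, 231.5]
ee_rot: [0.007, 1.0, -0.0, 0.0]
contact_force: [0.2, -1.2, 0.1]
gripper_width: 85.5
```

Emit:
move_arm --pt "1 31 27 0 0 0 0" --pt "1 62 54 0 0 0 0" --pt "1 93 81 0 0 0 0" --pt "1 124 108 0 0 0 0" --pt "1 155 135 0 0 0 0"

```text
clock: 2.18
position: [500.4, -332.5, 231.6]
ee_rot: [0.007, 1.0, -0.0, 0.0]
contact_force: [1.7, -1.0, -0.4]
gripper_width: 85.6
```

Emit:
move_arm --pt "1 20 20 -15 0 0 0" --pt "1 30 30 -30 0 0 0" --pt "1 37 38 -45 0 0 0" --pt "1 37 38 -51 0 0 0" --pt "1 37 38 -51 0 0 0"

```text
clock: 2.6
position: [535.3, -295.4, 178.4]
ee_rot: [0.007, 1.0, 0.001, -0.002]
contact_force: [0.4, -0.0, 0.1]
gripper_width: 85.5
```

Run:
```python
from h import *
import pickle
P=optics.get_image("wrist");cv2.imwrite('pics/w1.png',P['frame']);pickle.dump(P,open('p1.pkl','wb'))
for d in nets.tip_of("pin_grip",P)[:3]: print(d['conf'],d['uv'],at_z(d['uv'],P,70))
for d in nets.tip_of("rack",P)[:3]: print(d['conf'],d['uv'],at_z(d['uv'],P,0))
s=readout.read_state();print(s['clock'],s['position'],s['ee_rot'],s['contact_force'],proj((536.6,-296,70),P))
```

```text
0.55 [318.6, 197.4] [ 533.86757616 -299.00361803   70.        ]
0.89 [318.8, 140.4] [ 488.29929088 -298.87592399    0.        ]
2.75 [ 536.0930421  -297.05238402  181.44103784] [ 7.49944605e-03  9.99971507e-01 -4.59937883e-04  7.29662088e-04] [-0.42099249 -1.03616851  0.69549279] [322.00828693 200.31667347]
```

View pics/w1.png

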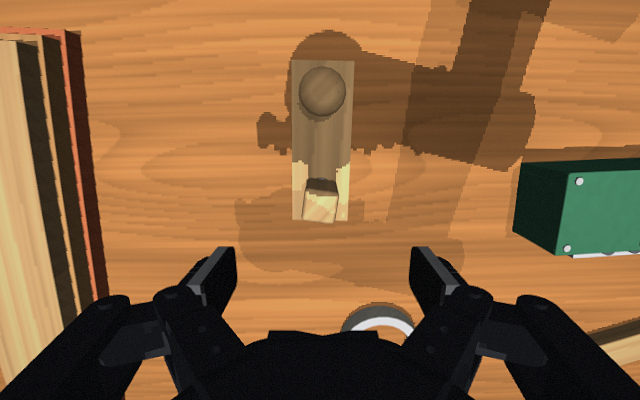

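Run:
```python
from h import *
import pickle
P=pickle.load(open('p1.pkl','rb'))
cv2.imwrite('pics/w1c.png',cv2.resize(P['frame'][40:240,260:380],None,fx=3,fy=3,interpolation=2)[:600])
for l,z in [([(308,192),(338,195),(333,222),(303,220)],95),([(292,60),(354,61),(348,220),(292,219)],40)]:
    q=np.array([at_z(p,P,z) for p in l]);print(q,q.mean(0))
```

```text
[[ 522.78828721 -307.00877119   95.        ]
 [ 525.5625001  -283.04162708   95.        ]
 [ 548.39391421 -287.10988977   95.        ]
 [ 546.34434126 -311.71272186   95.        ]] [ 535.7722607  -297.21825248   95.        ]
[[ 414.91642935 -321.18760261   40.        ]
 [ 416.40119099 -265.95221607   40.        ]
 [ 565.88211093 -269.86644254   40.        ]
 [ 564.07741911 -326.93101737   40.        ]] [ 490.3192876  -295.98431965   40.        ]
```

View pics/w1c.png

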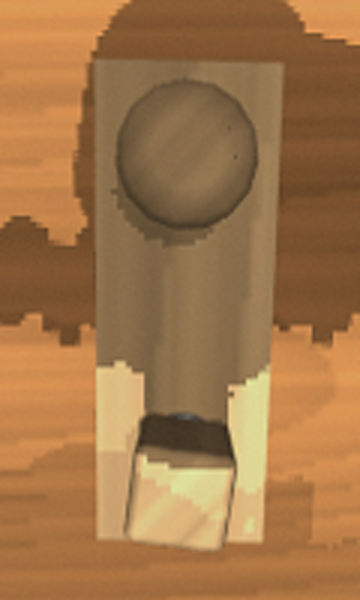

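Emit:
move_arm --pt "1 0 -1 -30 0 0 -0.06" --pt "1 0 -1 -60 0 0 -0.12" --pt "1 0 -1 -90 0 0 -0.12" --pt "1 0 -1 -115 0 0 -0.12" --pt "1 0 -1 -126 0 0 -0.12"

```text
clock: 3.17
position: [534.1, -297.4, 52.0]
ee_rot: [0.068, 0.998, 0.001, -0.002]
contact_force: [-0.3, -0.7, 0.4]
gripper_width: 85.3
```

Emit:
move_arm --pt "1 0 0 0 0 0 0" --pt "-1 0 0 0 0 0 0" --pt "-1 0 0 0 0 0 0" --pt "-1 0 0 0 0 0 0" --pt "-1 0 0 0 0 0 0"

```text
clock: 3.58
position: [537.2, -297.4, 56.2]
ee_rot: [0.067, 0.998, -0.0, 0.002]
contact_force: [-0.1, 0.2, 0.0]
gripper_width: 38.8
```

Emit:
move_arm --pt "-1 0 0 0 0 0 0" --pt "-1 0 0 0 0 0 0" --pt "-1 0 0 0 0 0 0"

```text
clock: 3.83
position: [536.9, -297.3, 55.7]
ee_rot: [0.067, 0.998, -0.0, 0.001]
contact_force: [-0.8, 1.4, 5.6]
gripper_width: 27.5
```

Emit:
move_arm --pt "-1 0 0 0 0 0 0" --pt "-1 0 0 8 0 0 0" --pt "-1 0 0 25 0 0 0" --pt "-1 0 0 50 0 0 0" --pt "-1 0 0 75 0 0 0"

```text
clock: 4.25
position: [535.2, -296.7, 129.2]
ee_rot: [0.067, 0.998, 0.0, -0.002]
contact_force: [0.3, -0.2, -1.4]
gripper_width: 27.6
```

Emit:
move_arm --pt "-1 0 0 25 0 0 0" --pt "-1 0 0 50 0 0 0" --pt "-1 0 0 60 0 0 0" --pt "-1 0 0 60 0 0 0" --pt "-1 0 0 60 0 0 0"

```text
clock: 4.67
position: [535.6, -296.6, 188.6]
ee_rot: [0.067, 0.998, 0.001, -0.0]
contact_force: [-0.2, 0.5, -1.5]
gripper_width: 27.6
```

Run:
```python
from h import *
for n in ("wrist","side","scene"):
    P=optics.get_image(n);cv2.imwrite(f'pics/{n}2.png',P['frame'])
    for k in ["pin_foot","window"]:
        for d in nets.tip_of(k,P)[:2]: print(n,k,d['conf'],d['uv'],at_z(d['uv'],P,62))
for i in range(2):
    s=readout.read_state();print(s['clock'],s['position'],s['ee_rot'],s['contact_force'],s['gripper_width'])
```

```text
wrist pin_foot 0.82 [323.1, 215.1] [ 557.05682486 -299.01305448   62.        ]
side pin_foot 0.54 [287.1, 265.4] [ 527.09647278 -252.30365509   62.        ]
scene pin_foot 0.6 [242.3, 121.2] [ 463.81138852 -352.96160557   62.        ]
scene pin_foot 0.38 [394.3, 215.6] [568.08402543  86.09516999  62.        ]
scene window 0.74 [395.2, 209.7] [553.23646422  82.49583332  62.        ]
5.1167 [ 535.99812413 -297.01206525  188.70287171] [ 6.70540100e-02  9.97749220e-01  1.21046737e-04 -4.88828485e-04] [ 1.08375088 -0.03047836 -2.00060774] 27.273010526628187
5.1167 [ 535.99812413 -297.01206525  188.70287171] [ 6.70540100e-02  9.97749220e-01  1.21046737e-04 -4.88828485e-04] [ 1.08375088 -0.03047836 -2.00060774] 27.273010526628187
```

View pics/wrist2.png

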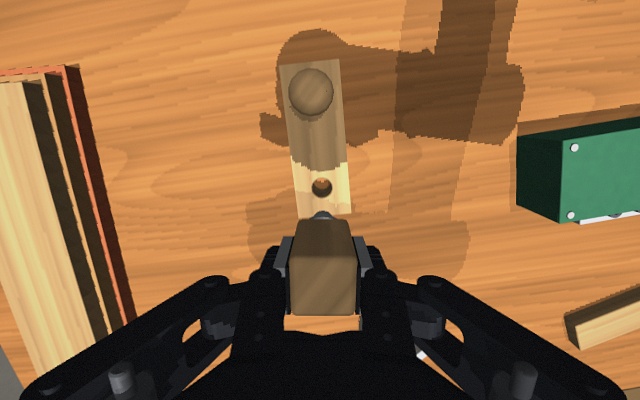

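View pics/side2.png

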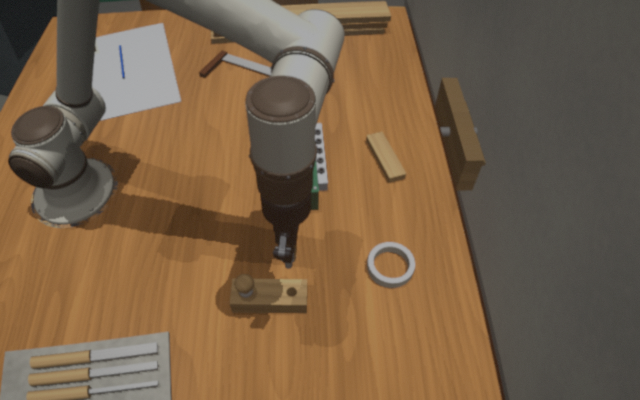

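Emit:
move_arm --pt "-1 10 35 10 0 0 0.06" --pt "-1 20 74 15 0 0 0.12" --pt "-1 30 113 15 0 0 0.17" --pt "-1 40 152 15 0 0 0.17" --pt "-1 50 191 15 0 0 0.17"

```text
clock: 5.53
position: [586.3, -104.4, 204.5]
ee_rot: [-0.018, 1.0, 0.0, 0.0]
contact_force: [1.8, 0.7, -1.9]
gripper_width: 27.4
```

Emit:
move_arm --pt "-1 10 39 0 0 0 0" --pt "-1 20 78 0 0 0 0" --pt "-1 30 110 0 0 0 0" --pt "-1 30 130 0 0 0 0" --pt "-1 30 140 0 0 0 0"

```text
clock: 5.95
position: [616.4, 36.9, 203.9]
ee_rot: [-0.019, 1.0, 0.0, -0.0]
contact_force: [0.3, -1.2, -1.5]
gripper_width: 27.2
```

Emit:
move_arm --pt "-1 0 0 0 0 0 0" --pt "-1 0 0 0 0 0 0" --pt "-1 0 0 0 0 0 0" --pt "-1 0 0 0 0 0 0"

```text
clock: 6.28
position: [615.9, 32.5, 204.4]
ee_rot: [-0.017, 1.0, -0.0, -0.0]
contact_force: [-0.1, -0.6, -1.5]
gripper_width: 27.5
```

Run:
```python
from h import *
import pickle
P=optics.get_image("wrist");cv2.imwrite('pics/w3.png',P['frame']);pickle.dump(P,open('p3.pkl','wb'))
for k in ["pin_foot","window"]:
    for d in nets.tip_of(k,P)[:2]: print(k,d['conf'],d['uv'],at_z(d['uv'],P,62))
s=readout.read_state();print(s['clock'],s['position'],s['ee_rot'],s['contact_force'],s['gripper_width'])
```

```text
pin_foot 0.68 [320.6, 218.1] [646.12269646  31.29572074  62.        ]
6.4333 [616.05716938  32.81610509 204.44718942] [-1.71134607e-02  9.99853552e-01  9.50914301e-07  6.60723061e-05] [ 0.18689558  0.2628802  -1.11120839] 27.562737781055613
```

View pics/w3.png

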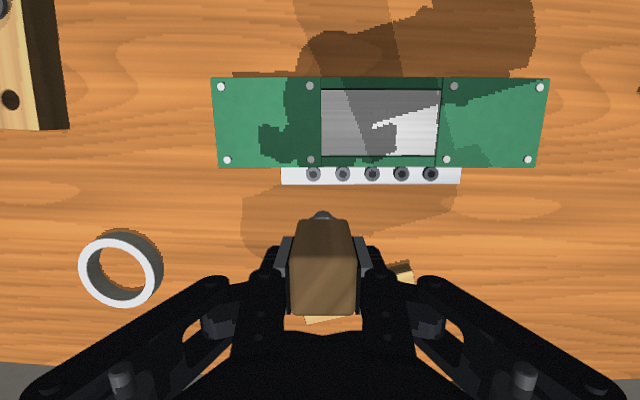

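Run:
```python
from h import *
import pickle
P=pickle.load(open('p3.pkl','rb'))
for l,z in [([(211,79),(549,79),(535,167),(220,167)],69),([(321,90),(441,90),(436,156),(321,156)],65)]:
    q=np.array([at_z(p,P,z) for p in l]);print(q,q.mean(0))
print(proj((616,33,156.4),P),proj((616,33,188.4),P))
cv2.imwrite('pics/w3c.png',cv2.resize(P['frame'][60:240,200:400],None,fx=3,fy=3,interpolation=2))
```

```text
[[515.85392188 -71.31124153  69.        ]
 [503.31140719 234.66672213  69.        ]
 [584.01350254 239.09066656  69.        ]
 [595.25532475 -67.38226247  69.        ]] [549.60853909  83.76597117  69.        ]
[[521.84797176  27.53367729  65.        ]
 [517.41550659 137.57733164  65.        ]
 [577.80541705 140.95046617  65.        ]
 [581.94250501  29.56241457  65.        ]] [549.7528501   83.90597242  65.        ]
[323.65699347 221.22092062] [323.86811014 239.45934216]
```

View pics/w3c.png

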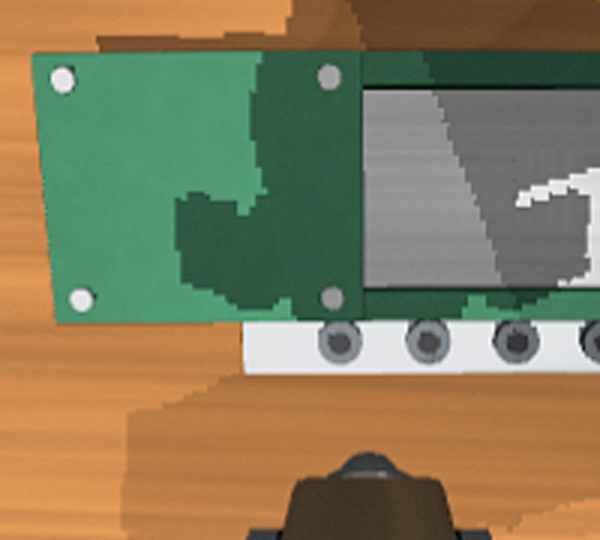

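Emit:
move_arm --pt "-1 -25 3 0 0 0 0" --pt "-1 -50 7 -10 0 0 0" --pt "-1 -64 7 -40 0 0 0" --pt "-1 -64 7 -65 0 0 0" --pt "-1 -64 7 -76 0 0 0"

```text
clock: 6.85
position: [549.3, 40.0, 125.8]
ee_rot: [-0.017, 1.0, -0.0, -0.002]
contact_force: [0.4, -0.5, -0.7]
gripper_width: 27.3
```

Emit:
move_arm --pt "-1 0 0 -2 0 0 0" --pt "-1 0 0 -2 0 0 0" --pt "-1 0 0 -4 0 0 0" --pt "-1 0 0 -4 0 0 0" --pt "-1 0 0 -4 0 0 0"

```text
clock: 7.27
position: [552.8, 41.0, 125.2]
ee_rot: [-0.018, 1.0, 0.0, 0.001]
contact_force: [0.2, -0.6, -0.8]
gripper_width: 27.6
```

Run:
```python
from h import *
P=optics.get_image("wrist");cv2.imwrite('pics/w4.png',P['frame'])
for i in range(1):
    s=readout.read_state();print(s['clock'],s['position'],s['ee_rot'],s['contact_force'],s['gripper_width'])
```

```text
7.3167 [552.75484076  41.00976669 125.16063115] [-1.78304608e-02  9.99840625e-01  2.46105074e-04  8.59015222e-04] [ 0.35540718 -0.0936337  -0.97631674] 27.46637837632524
```

View pics/w4.png

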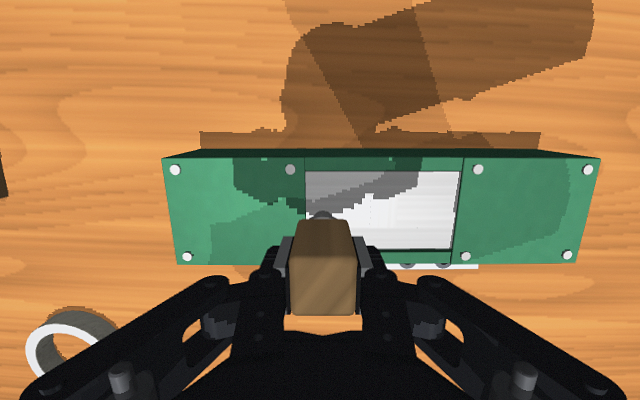

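Emit:
move_arm --pt "-1 0 0 -4 0 0 0" --pt "-1 0 0 -8 0 0 0" --pt "-1 0 0 -11 0 0 0" --pt "-1 0 0 -11 0 0 0" --pt "-1 0 0 -11 0 0 0"

```text
clock: 7.73
position: [551.9, 40.8, 112.9]
ee_rot: [-0.018, 1.0, -0.0, -0.0]
contact_force: [-0.3, 0.3, -0.7]
gripper_width: 27.1
```

Emit:
move_arm --pt "-1 0 0 -1 0 0 0" --pt "-1 0 0 -1 0 0 0" --pt "-1 0 0 -2 0 0 0" --pt "-1 0 0 -2 0 0 0" --pt "-1 0 0 -2 0 0 0"

```text
clock: 8.15
position: [552.1, 40.9, 111.3]
ee_rot: [-0.018, 1.0, 0.0, 0.0]
contact_force: [0.0, 0.3, -0.4]
gripper_width: 27.3
```

Emit:
move_arm --pt "-1 0 0 -1 0 0 0" --pt "-1 0 0 -1 0 0 0" --pt "-1 0 0 -1 0 0 0"

```text
clock: 8.4
position: [552.1, 40.9, 110.2]
ee_rot: [-0.018, 1.0, -0.0, -0.0]
contact_force: [0.8, -0.1, -0.6]
gripper_width: 27.1
```

Emit:
move_arm --pt "-1 0 0 -1 0 0 0" --pt "-1 0 0 -1 0 0 0" --pt "-1 0 0 -1 0 0 0"

```text
clock: 8.65
position: [552.3, 41.0, 109.4]
ee_rot: [-0.018, 1.0, 0.0, 0.0]
contact_force: [-0.2, 0.3, -0.3]
gripper_width: 27.7
```

Emit:
move_arm --pt "-1 0 0 -1 0 0 0" --pt "-1 0 0 -1 0 0 0" --pt "-1 0 0 -1 0 0 0"

```text
clock: 8.9
position: [552.3, 40.9, 108.5]
ee_rot: [-0.018, 1.0, 0.0, 0.0]
contact_force: [0.4, -0.2, 1.3]
gripper_width: 27.4
```

Emit:
move_arm --pt "-1 0 0 -1 0 0 0" --pt "-1 0 0 -1 0 0 0" --pt "-1 0 0 -1 0 0 0"

```text
clock: 9.15
position: [552.3, 41.0, 107.6]
ee_rot: [-0.018, 1.0, 0.0, 0.0]
contact_force: [0.1, -0.2, 2.1]
gripper_width: 27.5
```

Emit:
move_arm --pt "-1 0 0 -1 0 0 0" --pt "-1 0 1 -1 0 0 0" --pt "-1 0 2 -1 0 0 0" --pt "-1 0 3 -1 0 0 0"

```text
clock: 9.48
position: [552.4, 43.6, 106.6]
ee_rot: [-0.018, 1.0, -0.0, 0.0]
contact_force: [-0.6, -2.5, 3.2]
gripper_width: 27.5
```

Emit:
move_arm --pt "-1 0 1 0 0 0 0" --pt "-1 0 2 0 0 0 0" --pt "-1 0 3 0 0 0 0"

```text
clock: 9.73
position: [552.3, 46.9, 106.5]
ee_rot: [-0.018, 1.0, -0.0, 0.0]
contact_force: [0.1, -2.5, 3.6]
gripper_width: 27.4
```

Emit:
move_arm --pt "-1 0 1 0 0 0 0" --pt "-1 0 2 0 0 0 0" --pt "-1 -0.3 3 0 0 0 0"

```text
clock: 9.98
position: [552.0, 50.1, 106.4]
ee_rot: [-0.018, 1.0, 0.0, 0.0]
contact_force: [0.5, -3.3, 4.2]
gripper_width: 27.0
```

Emit:
move_arm --pt "-1 0 1 0 0 0 0" --pt "-1 0 2 0 0 0 0" --pt "-1 -0.1 3 0 0 0 0"

```text
clock: 10.23
position: [551.8, 53.0, 106.3]
ee_rot: [-0.018, 1.0, 0.0, 0.0]
contact_force: [1.0, -2.0, 4.3]
gripper_width: 27.5
```

Emit:
move_arm --pt "-1 0 1 0 0 0 0" --pt "-1 0 2 0 0 0 0" --pt "-1 -0.1 3 0 0 0 0"

```text
clock: 10.48
position: [551.6, 56.0, 106.3]
ee_rot: [-0.018, 1.0, -0.0, -0.0]
contact_force: [-0.3, -2.6, 3.8]
gripper_width: 27.2
```

Emit:
move_arm --pt "-1 0 1 0 0 0 0" --pt "-1 0 2 0 0 0 0" --pt "-1 -0.1 3 0 0 0 0"

```text
clock: 10.73
position: [551.5, 59.0, 106.3]
ee_rot: [-0.018, 1.0, -0.0, -0.0]
contact_force: [0.7, -2.8, 3.3]
gripper_width: 27.7
```

Emit:
move_arm --pt "-1 0 1 0 0 0 0" --pt "-1 0 2 0 0 0 0" --pt "-1 -0.1 3 0 0 0 0"

```text
clock: 10.98
position: [551.4, 62.0, 106.3]
ee_rot: [-0.018, 1.0, -0.0, -0.0]
contact_force: [0.7, -1.7, 4.5]
gripper_width: 27.5
```

Emit:
move_arm --pt "-1 0 1 0 0 0 0" --pt "-1 0 2 0 0 0 0" --pt "-1 -0.1 3 0 0 0 0"

```text
clock: 11.23
position: [551.3, 65.0, 106.3]
ee_rot: [-0.018, 1.0, 0.0, 0.0]
contact_force: [-0.2, -3.7, 4.4]
gripper_width: 27.4
```

Emit:
move_arm --pt "-1 0 1 0 0 0 0" --pt "-1 0 2 0 0 0 0" --pt "-1 -0.1 3 0 0 0 0"

```text
clock: 11.48
position: [551.3, 68.0, 106.3]
ee_rot: [-0.018, 1.0, -0.0, 0.0]
contact_force: [0.2, -3.4, 4.0]
gripper_width: 27.6
```

Emit:
move_arm --pt "-1 0 1 0 0 0 0" --pt "-1 0 2 0 0 0 0" --pt "-1 -0.2 3 0 0 0 0"

```text
clock: 11.73
position: [551.1, 71.0, 106.3]
ee_rot: [-0.018, 1.0, 0.0, 0.0]
contact_force: [0.7, -3.2, 4.9]
gripper_width: 27.5
```

Emit:
move_arm --pt "-1 0 1 0 0 0 0" --pt "-1 0 2 0 0 0 0" --pt "-1 -0.2 3 0 0 0 0"

```text
clock: 11.98
position: [550.9, 74.0, 106.3]
ee_rot: [-0.018, 1.0, 0.0, 0.0]
contact_force: [0.5, -3.5, 4.3]
gripper_width: 27.3
```

Emit:
move_arm --pt "-1 0 1 0 0 0 0" --pt "-1 0 2 0 0 0 0" --pt "-1 -0.2 3 0 0 0 0"

```text
clock: 12.23
position: [550.7, 77.1, 106.3]
ee_rot: [-0.018, 1.0, 0.0, 0.0]
contact_force: [0.6, -2.4, 4.0]
gripper_width: 27.7
```

Emit:
move_arm --pt "-1 0 1 0 0 0 0" --pt "-1 0 2 0 0 0 0" --pt "-1 -0.2 3 0 0 0 0"

```text
clock: 12.48
position: [550.5, 80.0, 106.3]
ee_rot: [-0.018, 1.0, 0.0, 0.0]
contact_force: [-0.1, -3.0, 3.8]
gripper_width: 27.4
```

Emit:
move_arm --pt "-1 0 1 0 0 0 0" --pt "-1 0 2 0 0 0 0" --pt "-1 -0.1 3 0 0 0 0"

```text
clock: 12.73
position: [550.3, 83.1, 106.2]
ee_rot: [-0.018, 1.0, 0.0, -0.0]
contact_force: [0.6, -2.3, 3.4]
gripper_width: 27.4
```

Emit:
move_arm --pt "-1 0 1 0 0 0 0" --pt "-1 0 2 0 0 0 0" --pt "-1 -0.1 3 0 0 0 0"

```text
clock: 12.98
position: [549.5, 86.3, 105.3]
ee_rot: [-0.018, 1.0, 0.0, -0.001]
contact_force: [-0.3, -0.2, -0.7]
gripper_width: 27.4
```

Emit:
move_arm --pt "-1 0 0 0 0 0 0" --pt "-1 0 0 0 0 0 0"

```text
clock: 13.15
position: [549.8, 86.1, 105.7]
ee_rot: [-0.018, 1.0, 0.0, -0.001]
contact_force: [-0.5, 1.4, -1.0]
gripper_width: 27.6
```

Emit:
move_arm --pt "-1 0 0 -1 0 0 0" --pt "-1 0 0 -2 0 0 0" --pt "-1 0 0 -2 0 0 0"

```text
clock: 13.4
position: [550.1, 85.9, 104.0]
ee_rot: [-0.018, 1.0, -0.0, -0.0]
contact_force: [-0.3, 0.2, 0.3]
gripper_width: 27.3
```

Emit:
move_arm --pt "-1 0 0 -2 0 0 0" --pt "-1 0 0 -4 0 0 0" --pt "-1 0 0 -4 0 0 0"

```text
clock: 13.65
position: [550.0, 85.8, 99.8]
ee_rot: [-0.018, 1.0, -0.0, -0.0]
contact_force: [0.8, -0.4, -0.5]
gripper_width: 27.4
```

Emit:
move_arm --pt "-1 0 0 -2 0 0 0" --pt "-1 0 0 -4 0 0 0" --pt "-1 0 0 -6 0 0 0" --pt "-1 0 0 -6 0 0 0"

```text
clock: 13.98
position: [550.0, 85.8, 93.8]
ee_rot: [-0.018, 1.0, -0.0, -0.0]
contact_force: [-0.0, -0.2, -0.4]
gripper_width: 27.5
```

Emit:
move_arm --pt "-1 0 0 -3 0 0 0" --pt "-1 0 0 -6 0 0 0" --pt "-1 0 0 -9 0 0 0" --pt "-1 0 0 -12 0 0 0" --pt "-1 0 0 -12 0 0 0"

```text
clock: 14.4
position: [549.8, 85.8, 81.5]
ee_rot: [-0.018, 1.0, -0.0, -0.001]
contact_force: [-0.7, 0.4, -1.2]
gripper_width: 27.7
```

Emit:
move_arm --pt "-1 0 0 -1 0 0 0" --pt "-1 0 0 -2 0 0 0" --pt "-1 0 0 -3 0 0 0" --pt "-1 0 0 -3 0 0 0"

```text
clock: 14.73
position: [550.2, 85.9, 79.2]
ee_rot: [-0.018, 1.0, -0.0, -0.0]
contact_force: [0.4, 0.7, -1.0]
gripper_width: 27.4
```

Emit:
move_arm --pt "-1 0 0 -1 0 0 0" --pt "-1 0 0 -2 0 0 0" --pt "-1 0 0 -2 0 0 0" --pt "-1 0 0 -2 0 0 0"

```text
clock: 15.07
position: [550.3, 85.9, 77.4]
ee_rot: [-0.018, 1.0, 0.0, 0.0]
contact_force: [-0.3, -0.3, -0.8]
gripper_width: 27.3
```

Emit:
move_arm --pt "-1 0 0 -1 0 0 0" --pt "-1 0 0 -1 0 0 0" --pt "-1 0 0 -1 0 0 0"

```text
clock: 15.32
position: [550.4, 86.0, 76.5]
ee_rot: [-0.018, 1.0, 0.0, 0.0]
contact_force: [-1.5, 0.7, 1.3]
gripper_width: 27.3
```

Emit:
move_arm --pt "0.2 0 0 0 0 0 0" --pt "0.2 0 0 0 0 0 0" --pt "0.2 0 0 0 0 0 0" --pt "0.2 0 0 0 0 0 0" --pt "0.2 0 0 0 0 0 0"

```text
clock: 15.73
position: [550.2, 85.9, 76.3]
ee_rot: [-0.018, 1.0, 0.0, -0.0]
contact_force: [0.7, 0.3, 0.6]
gripper_width: 51.4
```

Emit:
move_arm --pt "0.2 0 0 10 0 0 0" --pt "0.2 0 0 30 0 0 0" --pt "0.2 0 0 60 0 0 0" --pt "0.2 0 0 95 0 0 0" --pt "0.2 0 0 130 0 0 0"

```text
clock: 16.15
position: [549.8, 85.7, 208.2]
ee_rot: [-0.018, 1.0, -0.0, -0.0]
contact_force: [1.1, 1.0, -0.1]
gripper_width: 51.5
```

Emit:
move_arm --pt "0.2 0 -35 10 0 0 0" --pt "0.2 0 -70 10 0 0 0" --pt "0.2 0 -100 10 0 0 0" --pt "0.2 0 -130 10 0 0 0" --pt "0.2 0 -150 10 0 0 0"

```text
clock: 16.57
position: [549.9, -66.2, 217.5]
ee_rot: [-0.017, 1.0, -0.0, 0.001]
contact_force: [0.8, -0.1, -0.2]
gripper_width: 50.9
```

Run:
```python
from h import *
r=[]
for n in ("wrist","side","scene"):
    P=optics.get_image(n);cv2.imwrite(f'pics/{n}5.png',P['frame']); 
    if n!="wrist": r.append(P['frame'][60:320,200:500])
    for d in nets.tip_of("pin_grip",P)[:2]: print(n,d['conf'],d['uv'],at_z(d['uv'],P,92), proj((550,86,92),P))
cv2.imwrite('pics/c5.png',cv2.resize(np.hstack(r),None,fx=1.33,fy=1.33,interpolation=2))
s=readout.read_state();print(s['clock'],s['position'],s['contact_force'],s['gripper_width'])
```

```text
wrist 0.56 [478.7, 195.5] [546.27599113  83.39551713  92.        ] [480.6466676  199.33309711]
wrist 0.4 [128.3, 83.9] [ 456.73053465 -240.04207773   92.        ] [480.6466676  199.33309711]
16.8667 [550.30444964 -63.39194823 216.65751828] [0.46772224 0.03497617 0.17695498] 51.559372643689805
```

View pics/c5.png

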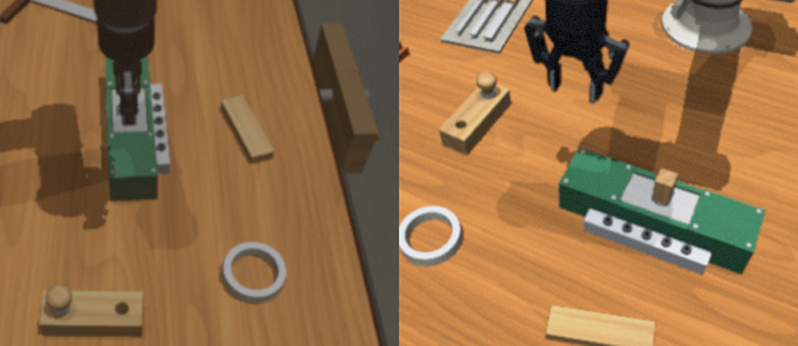

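View pics/wrist5.png

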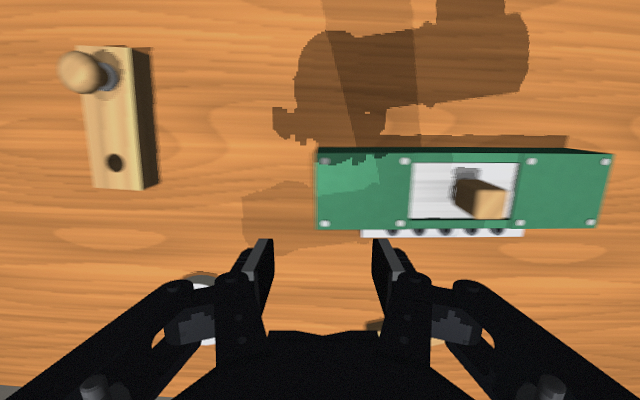

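Run:
```python
from h import *
r=[]
P=optics.get_image("wrist");f=P['frame'].copy()
def box(z):
    c,s=np.cos(.037-.01),np.sin(.037-.01)
    return np.array([proj((550+c*a-s*b,86+s*a+c*b,z),P) for a,b in [(-14,-14),(14,-14),(14,14),(-14,14)]])
f=cv2.resize(f[120:260,380:580],None,fx=4,fy=4,interpolation=2)
for z in (67,117): cv2.polylines(f,[np.int32((box(z)-[380,120])*4)],True,(0,0,255))
cv2.imwrite('pics/w6.png',f)
```

```text
(no output)
```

View pics/w6.png

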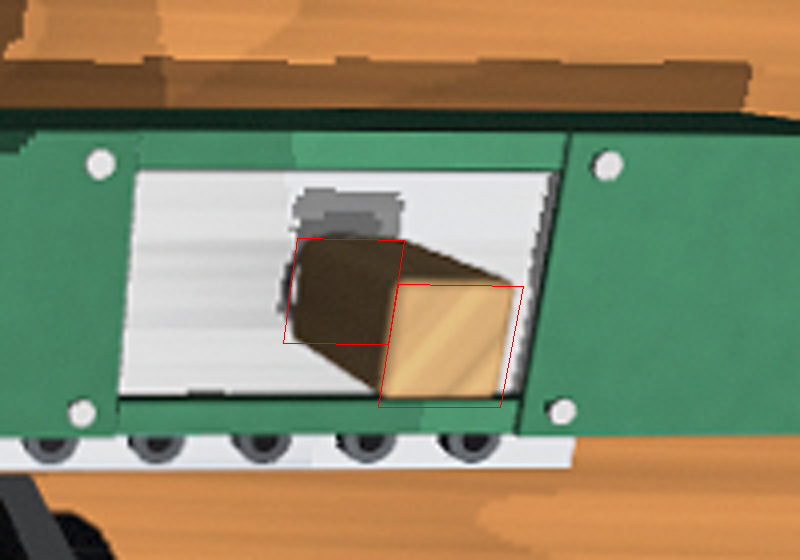

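```bash
python3 -c "
from bench import workorder;print(workorder.job_done())"
```

```text
the job is handed in; nothing more can be done
None
```

The locking pin is standing in the index hole with its collar on the cover plate, upright and released. The job was handed in at about 17 s of the 51 s; no verdict is reported.

- **Pick-up:** I gripped the pin by its square head and lifted it about 135 mm, clear of the rack.
- **Search:** I slid the foot along the plate pressing about 4–5 N, roughly 3 mm down. The upward force fell to zero about 2 mm past the middle of the window.
- **Seating:** I pushed the pin down 33 mm below first contact, until the collar met the plate at about 2 N. I then opened the gripper and backed off.

**Last checks:**
- In the last wrist picture the head matches the outline of a fully seated, upright pin to about 2 mm.
- The fingers are well clear of the pin.
- The round-knobbed pin, tape roll and offcut look where they were, by eye only.
- After release, the network found the pin head only in the wrist picture: it was hidden in the side view and missed in the scene view, though the scene picture clearly shows the pin standing in the window.
- I could not read the cover plate's position directly. That it sprang back is inferred from the forces and the final picture.

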